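# Tip a clay roller into the damp box through its slotted cover

### The job

Take the metal boat by its wooden crossbar, ease it with the soft clay roller lying in it down through the slot in the damp box's cover, and tip it sideways low down inside so that the roller rolls gently out onto the plaster slab. Then bring the empty boat out level and stand it back upright on the ware board. Nothing may touch the cover or the edges of its slot, the fingers must not touch the roller, and everything else stays where it is.

Things in the scene. Friction and masses are not known exactly. Their poses are not given: they have to be found in the camera images.
- boat_grip (a point): Centre of the boat's wooden crossbar, where it is grasped from above: 16 mm thick (x), 118 mm long (y), 24 mm high (z), its centre 150 mm above the boat's flat underside and straight above the trough's middle, carried by two upright 8 mm rods at y = +-55 mm. Axes: z up, y along bar and trough, -x towards the trough's open side. The boat weighs about 0.2 kg and starts on the ware board
- boat_edge (a point): Middle of the open edge of the boat's aluminium trough (25 mm to -x of the crossbar's centre, 16 mm above the underside), axes as boat_grip. The trough is 50 mm wide (x), 118 mm long (y), 35 mm high. Its floor slopes up to this edge by 0.25 rad, so the roller rests against the back wall (+x); tipping the boat about y with this edge down by 0.6 rad rolls it out
- roller: Soft clay roller, a plain buff cylinder 30 mm in diameter and 90 mm long with grey bands, about 0.11 kg; origin at its centre, y along its axis. It starts lying in the boat, along it, its axis 25 mm above the boat's underside. It marks easily: fingers must not touch it and it must not drop more than a few centimetres
- slot (a point): Centre of the slot in the damp box's cover, at the cover's upper face, 125 mm above the table. The slot is 68 mm wide (x) and 142 mm long (y). Axes: z up, x and y along the box's sides
- cover: Aluminium cover plate of the damp box, 250 x 220 x 4 mm (x, y, z), with the slot in its middle; origin at the centre of its underside, 121 mm above the table. Fixed to the box
- damp_box: Damp box with clear plastic walls 5 mm thick and a plaster slab as its floor, 240 x 210 mm outside (x, y); origin under its centre on the table. The slab's top is 15 mm above the table; the space inside is 230 x 200 mm and 106 mm high. It does not move
- ware_board: Dark wooden ware board lying on the table, 220 x 280 x 12 mm (x, y, z), origin at the centre of its underside; fixed. The boat starts on it and is to be stood on it again, in the part free of the clay disc
- clay_disc: Bystander: flat clay disc 60 mm across, 10 mm thick, near the +y end of the ware board; origin at the centre of its underside
- clay_strip: Bystander: flat clay strip with an opening, 50 x 190 x 8 mm, on the table near the robot; origin at the centre of its underside
- brush_grip (a point): Bystander: brush lying on the table about midway between the box and the board; the point is on its handle
- cup: Bystander: bisque mug 76 mm wide, 85 mm high, beyond the box and the board; origin at the centre of its underside
- bowl: Bystander: white bowl 100 mm wide, 50 mm high, far side of the table; origin at the centre of its underside
- glaze_jar: Bystander: closed jar 70 mm wide, 90 mm high, far side of the table; origin at the centre of its underside
- guide_stick: Bystander: flat wooden stick 30 x 250 x 8 mm on the table near the robot; origin at the centre of its underside
Mind the look-alikes: they are no part of the job. Of the things like the part that bears boat_grip, leave any that is blue or yellow; of the rest the larger one is meant.

How it is judged:
On the way, in this order (a step that is already met when the one before it is completed fails the run):
1. the boat is down through the slot, level, with the roller still in it (x of boat_grip in the frame of slot between -0.12 and 0.12 m and y of boat_grip in the frame of slot between -0.03 and 0.03 m and z of boat_grip in the frame of slot below 0.09 m and angle between boat_grip's own z axis and vertical below 0.35 rad and distance between roller and boat_grip below 0.135 m and z of roller in the frame of boat_grip above -0.135 m), for 0.1 s.
2. the roller has rolled out onto the slab while the boat is tipped low inside (x of boat_grip in the frame of slot between -0.12 and 0.12 m and y of boat_grip in the frame of slot between -0.03 and 0.03 m and z of boat_grip in the frame of slot below 0.09 m and x of roller in the frame of slot between -0.116 and 0.116 m and y of roller in the frame of slot between -0.101 and 0.101 m and z of roller in the frame of slot between -0.115 and -0.088 m), for 0.05 s.
At the end, for the whole second after the job is handed in: The roller lies at rest on the plaster slab inside the damp box (its centre 10 to 22 mm above the slab, slower than 50 mm/s), and the empty boat stands upright (within 0.08 rad) on the ware board: its middle over the board and its underside on the board's top (x of roller in the frame of slot between -0.116 and 0.116 m and y of roller in the frame of slot between -0.101 and 0.101 m and z of roller in the frame of slot between -0.115 and -0.088 m and linear speed of roller below 0.05 m/s and x of boat_grip in the frame of ware_board between -0.11 and 0.11 m and y of boat_grip in the frame of ware_board between -0.14 and 0.14 m and z of boat_grip in the frame of ware_board between 0.156 and 0.167 m and angle between boat_grip's own z axis and vertical below 0.08 rad); the robot touches nothing.
It fails at once if something touches the cover or its slot edges (over 0.5 N) (contact force between cover and anything else above 0.5 N).
It fails at once if the fingers touch the roller (over 0.3 N) (contact force between the fingers and roller above 0.3 N).
It fails at once if the roller drops hard: it moves faster than 1.2 m/s (linear speed of roller above 1.2 m/s).
It fails at once if a bystander is moved more than 25 mm (distance of any of clay_disc, clay_strip, brush_grip, cup, bowl, glaze_jar, guide_stick from where it was at the start of the episode above 0.025 m).
It also fails if it takes over 72 s, if anything falls off the work surface, if the arm or the gripper's body presses on something with over 40 N, if the wrist force passes 120 N, or if a joint passes its speed limit or range.

### The arm

A 7-joint arm with a two-finger parallel gripper is mounted at the origin on the work surface. World frame = base frame: x ahead of the robot, y to its left, z up, the work surface at z = 0. Lengths are in m, angles in rad, forces in N, time in s.
With the tool pointing down it reaches from about 0.4 to 0.85 m from the base axis. Payload 4.4 kg.
Tool frame: the origin (TCP) lies midway between the tips of the shut fingers; the grasp point (between the pads) lies 19 mm behind it (r.hold_point_z is the distance from the TCP to the grasp point, in m); z points along the fingers, y is the line along which they close (so a half turn about z gives the same grasp; the last joint's range is limited). The gripper opens to 94 mm and grips with 3 to 60 N. Pads are 16 mm wide; open, the fingers measure 119 mm over their backs; the gripper's body (75 mm by 177 mm) begins 78 mm behind the grasp point.
Start: joints at [-1.248, 0.628, 0.038, 1.517, -0.027, 0.996, -0.02], TCP at [0.246, 0.602, 0.205] pointing down, gripper open.
Joint ranges: [-3.06, 3.06], [-0.37, 2.12], [-1.25, 1.32], [0.18, 2.47], [-1.1, 4.24], [0.23, 1.98], [-2.94, 2.94]. Speed limits (rad/s): [2.57, 2.57, 3.14, 3.14, 3.14, 3.14, 3.14].

### API

Orientations are given as a unit quaternion [x, y, z, w].
In Python, from cell import state, eyes, order, r gives the robot as it stands.
- The arm moves only by the shell command python3 -m jog 'ROWS' [OPENING] [FORCE]. ROWS is JSON, one flat list of numbers, 4 for each row, row after row: the shift along the tool's x, y, z in mm, then the turn about the tool's z in degrees. A call has 1 to 8 rows; each row shifts and turns the commanded pose from where the row before left it, along the tool's axes as they then stand; what a row does not reach is not made up. A row lasts 1/12 s, in which the tool goes at most 41.7 mm and 7.16 degrees, less where a joint would pass 70% of its speed; a pose out of reach is approached as far as the arm can. A call with a gripper value outside its range is refused whole. OPENING is the closure in counts, from 0 (fully open) to 255 (shut), set as the call begins (- or left out, the last holds). The fingers move at their own pace and stop on an object; FORCE is the grip in N (left out, the last holds). Time passes only in rows, so rows that do not move let the fingers close. It gives the time, the measured TCP pose, the force, the opening and the grip force at its end, in the units of the state.
- state(): the state, without advancing time (a new reading comes with each control period).
- eyes.grab_frame(name): name is "side" or "top" or "wrist"; returns a dict with "frame" (400x640x3 uint8, red, green, blue), "fx", "fy", "cx", "cy" (pixels), "eye" and "attitude" of the camera in the world; the wrist camera has in their place "hand_eye" (4x4, takes a point from camera to tool coordinates, whose origin is the TCP and whose axes are the flange's). Camera axes: x right, y down, z forward; pixel columns grow to the right and rows downward; lengths in m; the calibration is good to about 2 mm. A picture is of the moment at which its call begins: read the wrist's pose just before it. There is no depth.
- order.sign_off(): hands the job in; it is judged then, once.
The state is a dict: "clock": time; "joint_pos": joint angles; "qvel": joint speeds; "joint_torque": joint torques, N m; "position": TCP position; "orientation": TCP orientation; "ft_force": force on the tool from outside, world axes, zero at the start; "moment": the same for the moment, N m; "finger_gap": finger opening in m; "grasp_force": force on a finger pad.
Only numpy, scipy, OpenCV 4.12 (cv2) and the standard library are available. Lean on these libraries where they do the work, as an engineer would, in place of code of your own. Each camera call takes 0.05 s, during which the arm holds its last target. There are 200 camera calls.

## Working session

There is one attempt and no reset: what is moved stays moved. The work goes in short steps, Python scripts to look and compute and a shell command to move; the robot and the scene stay as the last step left them, time stands still between calls to the robot, and variables do not carry over. Pictures are saved under pics/ and viewed, at most 10 in all, crops included, and the job is handed in when it is done.

```bash
ls; mkdir -p pics; python3 - <<'E'
from cell import state, eyes, order, r
import cv2
print(state(), r.hold_point_z)
for n in ("top","side"):
    g=eyes.grab_frame(n)
    cv2.imwrite(f"pics/{n}0.png",g["frame"][:,:,::-1])
    print(n,{k:v for k,v in g.items() if k!="frame"})
E
```

```text
pics
{'clock': 0.0, 'joint_pos': array([-1.24780976,  0.62929116,  0.03838764,  1.51836517, -0.02697515,
        0.99624006, -0.02002775]), 'qvel': array([ 0.00025618, -0.00053693,  0.00067548,  0.00049137,  0.00051545,
       -0.00145974, -0.00212933]), 'joint_torque': array([ 5.35273671e-05, -5.49732757e+01,  1.14336301e+00, -1.86628675e+01,
       -5.22498542e-02,  2.38472881e-02,  1.59764818e-04]), 'position': array([0.24609847, 0.60091454, 0.20458963]), 'orientation': array([ 1.93156597e-01,  9.81167534e-01, -8.77758216e-04, -1.68080799e-04]), 'ft_force': array([-0.2398681 , -0.14033335, -0.3243024 ]), 'moment': array([-0.01001244, -0.02394903,  0.00411725]), 'grasp_force': 0.0, 'finger_gap': 0.09418498398066795} 0.0188
top {'fx': 422.88579763173175, 'fy': 422.88579763173175, 'cx': 314.99134230219977, 'cy': 201.57116440578042, 'eye': array([ 0.39360866, -0.11280607,  1.26165297]), 'attitude': array([-0.70064231,  0.7105842 , -0.04207345,  0.04899264])}
side {'fx': 420.2331709418243, 'fy': 420.2331709418243, 'cx': 325.3641036360417, 'cy': 198.50925413484978, 'eye': array([ 0.20951499, -1.24227314,  0.90329101]), 'attitude': array([ 0.87217959, -0.11984435,  0.06050292, -0.47040353])}
```

View pics/top0.png

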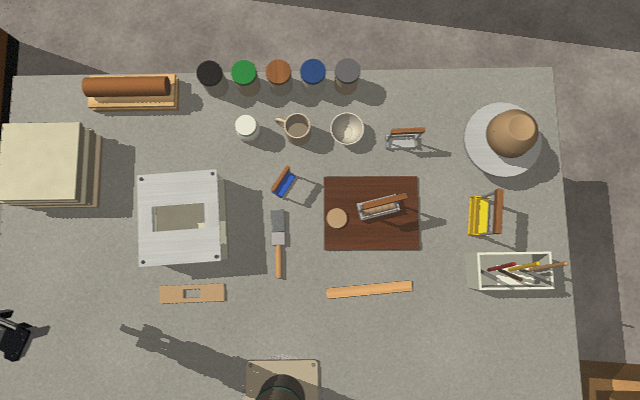

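View pics/side0.png

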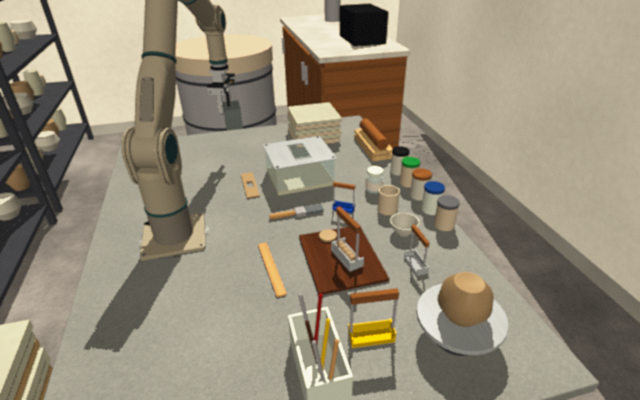

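Look-alikes (top view): blue boat (287,183), yellow boat (486,215), small grey boat (405,137), and the larger grey boat with the roller on the board (382,206). The last is the one meant. Close crop of it and of the box to check.

```bash
python3 - <<'E'
import cv2,numpy as np
a=cv2.imread("pics/top0.png")
f=lambda c,r:cv2.resize(a[r:r+105,c:c+100],None,fx=4,fy=4,interpolation=cv2.INTER_CUBIC)
cv2.imwrite("pics/crop1.png",np.hstack([f(130,165),f(325,165)]))
E
```

```text
(no output)
```

View pics/crop1.png

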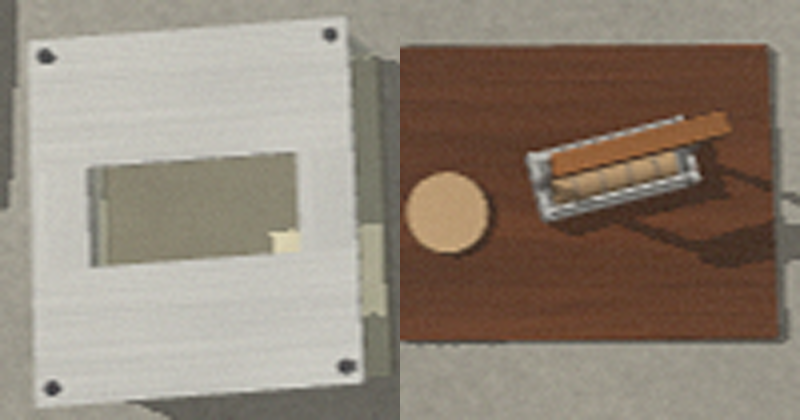

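The left crop shows the cover with its slot, corners near (90,167), (296,153), (300,253) and (92,267). The right crop shows the plain boat with its banded roller and wooden bar, so the choice holds. Now turning these pixels into positions.

```bash
cat > h.py <<'E'
import numpy as np, cv2
from scipy.spatial.transform import Rotation as R
from cell import state, eyes, order, r
def cam(n):
    s=state(); g=eyes.grab_frame(n)
    if n=="wrist":
        T=np.eye(4);T[:3,:3]=R.from_quat(s["orientation"]).as_matrix();T[:3,3]=s["position"]
        T=T@np.array(g["hand_eye"]); g["eye"]=T[:3,3];g["M"]=T[:3,:3]
    else: g["M"]=R.from_quat(g["attitude"]).as_matrix()
    return g
def onz(g,px,z):
    px=np.atleast_2d(px).astype(float)
    d=np.c_[(px[:,0]-g["cx"])/g["fx"],(px[:,1]-g["cy"])/g["fy"],np.ones(len(px))]@g["M"].T
    return g["eye"]+d*((z-g["eye"][2])/d[:,2])[:,None]
def proj(g,P):
    q=(np.atleast_2d(P)-g["eye"])@g["M"]
    return np.c_[g["fx"]*q[:,0]/q[:,2]+g["cx"],g["fy"]*q[:,1]/q[:,2]+g["cy"]]
def yaw(a,b): return np.degrees(np.arctan2(*(b-a)[[1,0]]))
E
python3 - <<'E'
from h import *
np.set_printoptions(precision=4,suppress=True)
g=cam("top")
L=lambda p:np.array(p)/4+[130,165]-.375
Rr=lambda p:(np.array(p)-[400,0])/4+[325,165]-.375
for nm,p,z in [("cover",[(30,40),(346,17),(362,384),(37,405)],.125),("slot",[(90,167),(296,153),(300,253),(92,267)],.125)]:
    w=onz(g,L(p),z);print(nm,w.mean(0),"\n",w[:,:2],"sides",np.linalg.norm(np.diff(w,axis=0),axis=1),yaw(w[1],w[0]),yaw(w[2],w[3]),yaw(w[3],w[0]),yaw(w[2],w[1]))
w=onz(g,Rr([(553,152),(722,112),(731,133),(553,175)]),.174);print("bar",w.mean(0),"\n",w[:,:2],np.linalg.norm(np.diff(w,axis=0),axis=1),yaw(w[1],w[0]),yaw(w[2],w[3]))
for z in(.028,.047):
    print("rim z",z,onz(g,Rr([(530,155),(685,118),(700,180),(548,218)]),z)[:,:2])
print("roller",onz(g,Rr([(550,188),(690,160)]),.037)[:,:2])
w=onz(g,Rr([(400-150+0,44),(769,44),(782,342),(400,340)]),.012);print("board",w[:,:2])
w=onz(g,[(325,177),(418,176),(420,250),(324,250)],.012);print("board",w[:,:2],w.mean(0))
s=state();print(R.from_quat(s["orientation"]).as_matrix())
E
```

```text
cover [0.5047 0.2687 0.125 ] 
 [[0.6228 0.3847]
 [0.6355 0.1675]
 [0.3858 0.1526]
 [0.3748 0.3698]] sides [0.2175 0.2501 0.2175] 93.34341619669276 92.89787536261696 3.4197175303741476 3.40800001218877
slot [0.5041 0.2681 0.125 ] 
 [[0.5344 0.3401]
 [0.5419 0.2   ]
 [0.4739 0.1959]
 [0.4664 0.3363]] sides [0.1404 0.0681 0.1406] 93.07173283342762 93.0410301665335 3.2147128183529143 3.4482736478975498
bar [ 0.5351 -0.2834  0.174 ] 
 [[ 0.5301 -0.227 ]
 [ 0.5546 -0.3373]
 [ 0.5408 -0.3425]
 [ 0.5151 -0.2266]] [0.1129 0.0148 0.1187] 102.54803348045482 102.49365897023635
rim z 0.028 [[ 0.5464 -0.2255]
 [ 0.5721 -0.3401]
 [ 0.5261 -0.3493]
 [ 0.4998 -0.2374]]
rim z 0.047 [[ 0.544  -0.2237]
 [ 0.5694 -0.3366]
 [ 0.5241 -0.3456]
 [ 0.4982 -0.2355]]
roller [[ 0.5209 -0.2385]
 [ 0.5399 -0.3409]]
board [[ 0.6355 -0.0189]
 [ 0.6295 -0.4079]
 [ 0.4077 -0.4076]
 [ 0.413  -0.128 ]]
board [[ 0.6296 -0.1327]
 [ 0.6283 -0.4112]
 [ 0.4081 -0.4072]
 [ 0.4119 -0.1262]] [ 0.5195 -0.2693  0.012 ]
[[-0.9254  0.3791 -0.0005]
 [ 0.3791  0.9254 -0.0013]
 [-0.     -0.0014 -1.    ]]
```

```bash
python3 -m jog '[0,11,-12,6.9, 0,11,-12,6.9, 0,11,-12,6.9, 0,11,-12,6.9, 0,11,-12,6.9, 0,11,-12,6.9, 0,11,-12,6.9, 0,11,-12,6.9]' 0 
python3 -m jog '[-20,0,0,0, -36,0,0,0, -36,0,0,0, -36,0,0,0, -36,0,0,0, -36,0,0,0, -36,0,0,0, -36,0,0,0]'
python3 - <<'E'
from h import *
s=state();M=R.from_quat(s["orientation"]).as_matrix();print(s["position"],M,s["joint_pos"]); print((np.array([.535,-.283,.3])-s["position"])@M)
E
```

```text
clock: 0.82
position: [0.3075, 0.6602, 0.3015]
orientation: [0.628, 0.778, -0.0, -0.0]
ft_force: [1.2, 0.2, -0.1]
finger_gap: 0.0942
grasp_force: 0.0
clock: 1.48
position: [0.3666, 0.3924, 0.3013]
orientation: [0.626, 0.78, -0.0, -0.0]
ft_force: [0.3, 0.7, 0.8]
finger_gap: 0.0937
grasp_force: 0.0
[0.36660675 0.39242551 0.30129579] [[-2.17035192e-01  9.76163727e-01 -3.22314948e-04]
 [ 9.76163763e-01  2.17035115e-01 -2.58501054e-04]
 [-1.82385690e-04 -3.70735998e-04 -9.99999915e-01]] [-1.11140314  0.38075708  0.34365926  1.70586825 -0.14250925  1.07996347
 -0.50428834]
[-0.69587293  0.01778881  0.00141611]
```

```bash
python3 -m jog '[-36,2,0,0, -36,2,0,0, -36,2,0,0, -36,2,0,0, -36,2,0,0, -36,2,0,0, -36,2,0,0, -36,2,0,0]'  
python3 -m jog '[-36,2,0,0, -36,0,0,0, -36,0,0,0, -36,0,0,0, -36,0,0,0, -36,0,0,0, -36,0,0,0, -36,0,0,0]'
python3 -m jog '[-36,0,0,0, -36,0,0,0, -36,0,0,0, -12,0,0,0, 0,0,0,0, 0,0,0,0]'
python3 - <<'E'
from h import *
g=cam("wrist");cv2.imwrite("pics/w1.png",g["frame"][:,:,::-1])
s=state();M=R.from_quat(s["orientation"]).as_matrix();print(s["position"],g["eye"],M,s["joint_pos"]); print((np.array([.535,-.283,.3])-s["position"])@M)
E
```

```text
clock: 2.15
position: [0.4447, 0.115, 0.3015]
orientation: [0.626, 0.78, 0.0, -0.0]
ft_force: [0.7, 0.2, 0.4]
finger_gap: 0.0938
grasp_force: 0.0
clock: 2.82
position: [0.5091, -0.1656, 0.3013]
orientation: [0.626, 0.78, 0.0, -0.0]
ft_force: [1.1, 1.2, 0.1]
finger_gap: 0.094
grasp_force: 0.0
clock: 3.32
position: [0.5348, -0.2808, 0.3008]
orientation: [0.626, 0.78, 0.0, -0.001]
ft_force: [-0.6, 1.4, 0.3]
finger_gap: 0.0943
grasp_force: 0.0
[ 0.53509815 -0.27956096  0.30100006] [ 0.51678721 -0.20176408  0.47909395] [[-2.17716816e-01  9.76011658e-01 -7.94302468e-04]
 [ 9.76009851e-01  2.17717969e-01  1.91220709e-03]
 [ 2.03927033e-03 -3.58927394e-04 -9.99997856e-01]] [ 0.11553509  0.51642694  0.52347143  1.52977723 -0.27264249  1.17021815
  0.9092255 ]
[-0.00333721 -0.00084418  0.00099356]
```

View pics/w1.png

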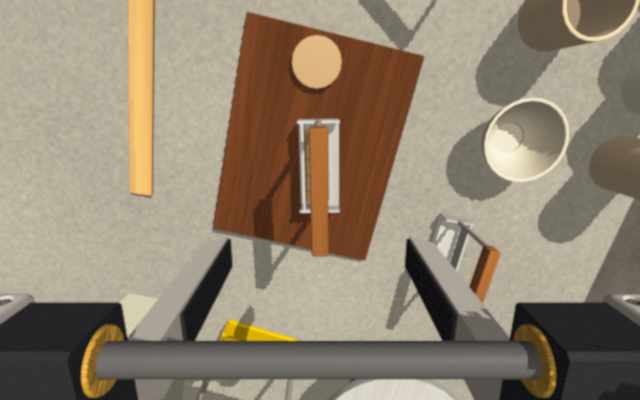

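```bash
python3 - <<'E'
from h import *
np.set_printoptions(precision=4,suppress=True)
a=cv2.imread("pics/w1.png")
cv2.imwrite("pics/crop2.png",cv2.resize(a[110:265,270:370],None,fx=3.8,fy=3.8,interpolation=cv2.INTER_CUBIC))
g=cam("wrist")
w=onz(g,[(311,126),(328,126),(328,255),(311.5,255)],.174);print(w.mean(0),"\n",w[:,:2],np.linalg.norm(np.diff(w,axis=0),axis=1),yaw(w[3],w[0]),yaw(w[2],w[1]))
E
```

```text
[ 0.536  -0.2803  0.174 ] 
 [[ 0.5161 -0.2247]
 [ 0.53   -0.2217]
 [ 0.5563 -0.3356]
 [ 0.5414 -0.339 ]] [0.0142 0.117  0.0152] 102.49415168006617 103.01505026376933
```

View pics/crop2.png

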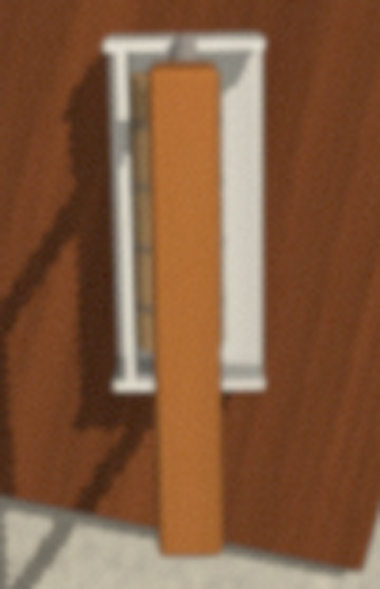

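Crop: the roller shows left of the bar (≈x 143) against the double-edged back wall (≈x 120), and the plain floor rises to the open edge at the right (≈x 262). So the boat's -x faces roughly world +x. Grasping.

```bash
python3 -m jog '[-2,0,20,0, 0,1,30,0, 0,0,30,0, 0,0,30,0, 0,0,25,0, 0,0,12,0, 0,0,8,0, 0,0,0,0]' 0 
python3 -m jog '[0,0,0,0, 0,0,0,0, 0,0,0,0, 0,0,0,0, 0,0,0,0, 0,0,0,0, 0,0,0,0, 0,0,0,0]' 255 30
python3 -m jog '[0,0,0,0, 0,0,0,0, 0,0,0,0]'
```

```text
clock: 4.08
position: [0.5365, -0.2815, 0.1457]
orientation: [0.625, 0.78, 0.0, -0.001]
ft_force: [-0.1, 0.2, -0.0]
finger_gap: 0.094
grasp_force: 0.0
clock: 4.75
position: [0.5366, -0.283, 0.1465]
orientation: [0.626, 0.78, 0.0, 0.0]
ft_force: [-0.0, -0.9, 0.5]
finger_gap: 0.0441
grasp_force: 0.0
clock: 5.0
position: [0.5365, -0.2829, 0.1464]
orientation: [0.626, 0.78, -0.0, -0.0]
ft_force: [0.1, -0.5, 1.0]
finger_gap: 0.0237
grasp_force: 0.0
```

```bash

python3 -m jog '[0,0,0,0, 0,0,0,0, 0,0,0,0, 0,0,0,0, 0,0,0,0, 0,0,0,0]'
python3 -m jog '[0,0,-2,0, 0,0,-5,0, 0,0,-10,0, 0,0,-15,0, 0,0,-15,0, 0,0,-15,0, 0,0,-15,0, 0,0,-15,0]'
python3 -m jog '[0,0,-15,0, 0,0,-15,0, 0,0,-15,0, 0,0,-10,0, 0,0,-5,0, 0,0,0,0, 0,0,0,0]'
python3 - <<'E'
from h import *
g=cam("wrist");a=g["frame"][:,:,::-1];cv2.imwrite("pics/w2.png",a[60:400,180:460])
s=state();M=R.from_quat(s["orientation"]).as_matrix();print(s["position"],M[:2,:2],s["ft_force"]); print((np.array([.504,.2685,.3])-s["position"])@M, yaw(np.zeros(3),M[:,1]))
E
```

```text
clock: 5.5
position: [0.5365, -0.2828, 0.1463]
orientation: [0.626, 0.78, -0.0, -0.0]
ft_force: [-0.7, 0.6, -1.0]
finger_gap: 0.016
grasp_force: 30.0
clock: 6.17
position: [0.5366, -0.283, 0.2401]
orientation: [0.626, 0.78, 0.0, 0.0]
ft_force: [0.4, -0.3, -2.1]
finger_gap: 0.0159
grasp_force: 30.0
clock: 6.75
position: [0.5364, -0.2827, 0.2982]
orientation: [0.626, 0.78, 0.0, -0.0]
ft_force: [-0.2, -0.3, -3.3]
finger_gap: 0.0161
grasp_force: 30.0
[ 0.53618942 -0.28253892  0.29772305] [[-0.21687106  0.97619947]
 [ 0.97619973  0.21687209]] [-0.02463347  0.13921301 -4.43430657]
[ 0.54490732  0.08807929 -0.00181272] 12.52538896949834
```

View pics/w2.png

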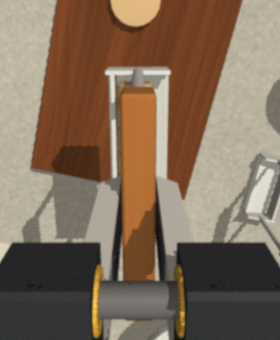

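```bash

python3 -m jog '[0,0,-3,3.1, 0,0,-4,3.1, 0,0,-3,3.1, 0,0,0,0, 4,0,0,0, 8,0,0,0, 12,0,0,0, 16,0,0,0]'
python3 -m jog '[20,0,0,0, 20,0,0,0, 20,0,0,0, 20,0,0,0, 20,0,0,0, 20,0,0,0, 20,0,0,0, 20,0,0,0]'
python3 -m jog '[20,0,0,0, 20,0,0,0, 20,0,0,0, 20,0,0,0, 20,0,0,0, 20,0,0,0, 20,0,0,0, 20,0,0,0]'
python3 -m jog '[20,0,0,0, 20,0,0,0, 20,0,0,0, 20,0,0,0, 16,0,0,0, 12,0,0,0, 8,0,0,0, 4,0,0,0]'
python3 - <<'E'
from h import *
s=state();M=R.from_quat(s["orientation"]).as_matrix();print(s["position"],M[:2,:2],s["ft_force"]); print((np.array([.504,.2685,.3])-s["position"])@M, yaw(np.zeros(3),M[:,1]))
E
```

```text
clock: 7.47
position: [0.5339, -0.2423, 0.308]
orientation: [0.687, 0.727, -0.0, -0.0]
ft_force: [-0.8, 0.4, -2.8]
finger_gap: 0.0161
grasp_force: 30.0
clock: 8.13
position: [0.5247, -0.0807, 0.3083]
orientation: [0.686, 0.727, 0.0, -0.001]
ft_force: [0.2, -0.1, -3.2]
finger_gap: 0.0157
grasp_force: 30.0
clock: 8.8
position: [0.5152, 0.0788, 0.3083]
orientation: [0.686, 0.727, 0.0, -0.001]
ft_force: [0.2, 0.9, -3.1]
finger_gap: 0.0158
grasp_force: 30.0
clock: 9.47
position: [0.5089, 0.1979, 0.3083]
orientation: [0.686, 0.727, -0.0, -0.0]
ft_force: [-0.5, 0.4, -2.7]
finger_gap: 0.0157
grasp_force: 30.0
[0.50891024 0.19785832 0.30828023] [[-0.05845324  0.99828999]
 [ 0.99829009  0.05845342]] [-0.49856207  0.3755518  -2.73336154]
[ 0.07080519 -0.00076817  0.00830394] 3.3510446511582566
```

```bash

python3 - <<'E'
from h import *
g=cam("wrist");a=g["frame"][:,:,::-1];cv2.imwrite("pics/w3.png",a)
import pickle;pickle.dump({k:g[k] for k in("eye","M","fx","fy","cx","cy")},open("w3.pkl","wb"))
def box(c,yw,lx,ly,z):
    Rz=R.from_euler('z',yw,degrees=True).as_matrix()
    return np.array([np.array(c+[z])+Rz@[i*lx/2,j*ly/2,0] for i,j in((1,1),(1,-1),(-1,-1),(-1,1))])
print("pred slot px",proj(g,box([.504,.2685],3.2,.068,.142,.125)).round(1).tolist())
E
```

```text
pred slot px [[355.3, 27.6], [351.0, 178.7], [284.8, 178.5], [281.3, 27.4]]
```

View pics/w3.png

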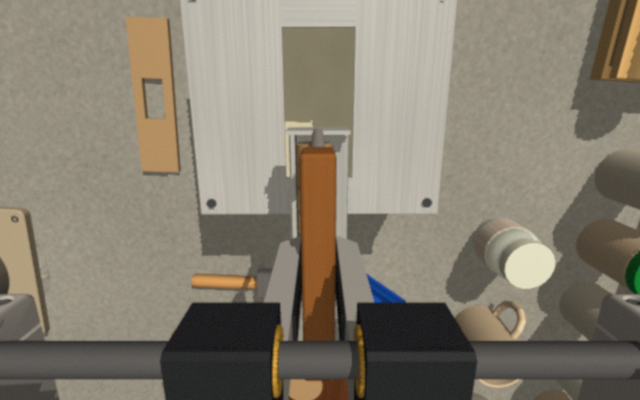

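Slot corners at (283,27), (356,27), (352,178), within 2 px of the prediction. The trough's front end plate runs (291..350,132). Checking the lateral fit.

```bash

python3 - <<'E'
from h import *
import pickle;g=pickle.load(open("w3.pkl","rb"))
s=state();M=R.from_quat(s["orientation"]).as_matrix()
T=lambda w:(w-s["position"])@M*1000
print("plate",T(onz(g,[(291,132),(350,132)],.206)).round(1)); print("bar",T(onz(g,[(301,152),(335,152)],.336)).round(1))
print("slot",T(onz(g,[(283,27),(356,27),(352,178)],.125)).round(1))
a=cv2.cvtColor(cv2.imread("pics/w3.png"),6).astype(int)
for rr in (40,60,80,100,132,160): print(rr,a[rr,276:364].tolist()[::1] if rr in(60,132) else "")
E
```

```text
plate [[ 54.7 -21.7 102.3]
 [ 54.7  23.7 102.3]]
bar [[ 58.7  -8.  -27.7]
 [ 58.7   6.2 -27.7]]
slot [[142.1 -33.1 183.4]
 [142.2  33.9 183.3]
 [  0.4  34.  183.3]]
40 
60 [188, 189, 191, 188, 186, 181, 162, 128, 123, 125, 123, 123, 123, 123, 121, 120, 124, 121, 122, 120, 120, 121, 120, 119, 120, 122, 122, 123, 120, 123, 121, 124, 121, 122, 121, 122, 125, 125, 124, 124, 124, 125, 125, 122, 124, 123, 123, 125, 121, 123, 120, 122, 121, 120, 122, 121, 119, 121, 121, 121, 120, 120, 117, 119, 119, 122, 119, 122, 120, 121, 119, 121, 120, 120, 119, 122, 120, 122, 141, 173, 185, 184, 182, 181, 181, 183, 184, 187]
80 
100 
132 [181, 180, 179, 182, 181, 183, 180, 178, 170, 169, 180, 185, 186, 185, 184, 185, 184, 185, 184, 184, 185, 186, 185, 186, 184, 184, 184, 184, 185, 184, 185, 184, 185, 185, 183, 171, 143, 103, 95, 102, 111, 116, 120, 122, 121, 121, 134, 160, 178, 183, 183, 184, 182, 184, 185, 185, 185, 184, 183, 184, 183, 184, 184, 185, 185, 183, 184, 184, 184, 184, 182, 183, 182, 176, 157, 132, 129, 153, 177, 182, 178, 180, 180, 180, 179, 183, 183, 183]
160
```

```bash

python3 -m jog '[4,0,0,0, 10,0,0,0, 15,0,0,0, 15,0,0,0, 14,0,0,0, 10,0,0,0, 4,0,0,0, 0,0,0,0]'
python3 -m jog '[0,0,5,0, 0,0,10,0, 0,0,10,0, 0,0,10,0, 0,0,5,0, 0,0,0,0, 0,0,0,0]'
python3 - <<'E'
from h import *
s=state();M=R.from_quat(s["orientation"]).as_matrix();print(s["position"],s["ft_force"]); print((np.array([.5045,.2685,.3])-s["position"])@M*1000, yaw(np.zeros(3),M[:,1]))
for n,sl in(("side",(slice(110,230),slice(230,370))),("wrist",(slice(0,250),slice(170,470)))):
    g=cam(n);a=g["frame"][:,:,::-1][sl]
    cv2.imwrite(f"pics/{n}4.png",a)
a=cv2.imread("pics/side4.png");b=cv2.imread("pics/wrist4.png")
a=cv2.resize(a,(467,400),interpolation=2);b=cv2.resize(b,(330,400)[:1]+(275,));b=cv2.copyMakeBorder(b,0,125,0,0,0)
cv2.imwrite("pics/c4.png",np.hstack([a,b]))
E
```

```text
clock: 10.18
position: [0.5052, 0.2699, 0.3081]
orientation: [0.686, 0.728, -0.0, -0.0]
ft_force: [-1.1, 0.3, -2.3]
finger_gap: 0.0164
grasp_force: 30.0
clock: 10.77
position: [0.5055, 0.2679, 0.268]
orientation: [0.687, 0.727, -0.0, -0.0]
ft_force: [0.2, 0.5, -2.4]
finger_gap: 0.0158
grasp_force: 30.0
[0.50551601 0.2678945  0.26803701] [ 0.16602812  0.48506824 -2.35366389]
[  0.6458827   -1.00208456 -31.962635  ] 3.198280970898661
```

View pics/c4.png

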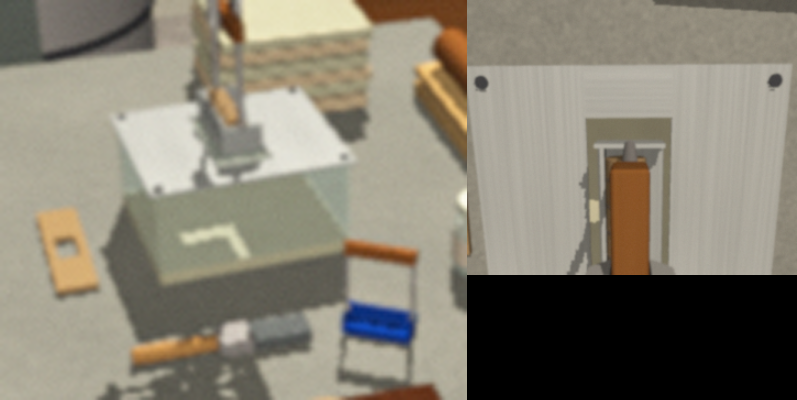

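The boat hangs over the slot, its end plate (594–665) centred in the slot (587–671) in the wrist view. Lowering.

```bash

python3 -m jog '[0,-1,5,0, 0,0,10,0, 0,0,12,0, 0,0,12,0, 0,0,12,0, 0,0,12,0, 0,0,12,0, 0,0,10,0]'
python3 -m jog '[0,0,5,0, 0,0,0,0, 0,-2,0,0, 0,-4,0,0, 0,-6,0,0, 0,-6,0,0, 0,-4,0,0, 0,-2,0,0]'
python3 -m jog '[0,0,4,0, 0,0,8,0, 0,0,8,0, 0,0,4,0, 0,0,2,0, 0,0,0,0]'
```

```text
clock: 11.53
position: [0.504, 0.268, 0.182]
orientation: [0.687, 0.727, -0.001, -0.0]
ft_force: [-0.6, 0.3, -2.6]
finger_gap: 0.0157
grasp_force: 30.0
clock: 12.2
position: [0.4795, 0.267, 0.1788]
orientation: [0.687, 0.727, 0.0, -0.0]
ft_force: [0.5, 0.9, -3.6]
finger_gap: 0.0158
grasp_force: 30.0
clock: 12.7
position: [0.4803, 0.2664, 0.1515]
orientation: [0.687, 0.727, -0.001, -0.0]
ft_force: [-0.1, -0.0, -3.0]
finger_gap: 0.0159
grasp_force: 30.0
```

Expecting touchdown at z ≈ 0.149.

```bash

python3 -m jog '[0,0,1,0, 0,0,1,0, 0,0,0,0]'
python3 -m jog '[0,0,0.5,0, 0,0,0.5,0, 0,0,0,0]'
```

```text
clock: 12.95
position: [0.4807, 0.2668, 0.1505]
orientation: [0.687, 0.727, 0.0, 0.0]
ft_force: [-0.5, 0.1, -2.7]
finger_gap: 0.016
grasp_force: 30.0
clock: 13.2
position: [0.4806, 0.2668, 0.1495]
orientation: [0.687, 0.727, 0.0, -0.0]
ft_force: [-0.0, 0.3, -2.9]
finger_gap: 0.0161
grasp_force: 30.0
```

```bash

python3 -m jog '[0,0,0.5,0, 0,0,0.5,0, 0,0,0,0]'
python3 -m jog '[0,0,0.5,0, 0,0,0.5,0, 0,0,0,0]'
```

```text
clock: 13.45
position: [0.4808, 0.2669, 0.1493]
orientation: [0.687, 0.727, 0.0, -0.0]
ft_force: [-2.2, -0.4, 5.5]
finger_gap: 0.0158
grasp_force: 30.0
clock: 13.7
position: [0.4809, 0.2669, 0.1493]
orientation: [0.687, 0.727, 0.001, -0.0]
ft_force: [-3.9, -1.3, 13.6]
finger_gap: 0.0155
grasp_force: 30.0
```

```bash

python3 -m jog '[0,0,-0.5,0, 0,0,-0.5,0, 0,0,-0.4,0, 0,0,0,0]'
python3 -m jog '[0,0,0,0, 0,0,0,0, 0,0,0,0, 0,0,0,0]' 179
```

```text
clock: 14.03
position: [0.4807, 0.2669, 0.1493]
orientation: [0.687, 0.727, 0.0, -0.0]
ft_force: [-1.1, -1.0, 5.5]
finger_gap: 0.0155
grasp_force: 30.0
clock: 14.37
position: [0.4807, 0.2668, 0.1486]
orientation: [0.687, 0.727, -0.0, 0.0]
ft_force: [-0.2, -0.3, 0.9]
finger_gap: 0.0282
grasp_force: 0.0
```

```bash

python3 -m jog '[0,3,0,0, 0,3,0,0, 0,4,0,0, 0,5,0,0, 0,6,0,0, 0,6,0,0, 0,6,0,0, 0,6,0,0]'
python3 -m jog '[0,4,0,0, 0,3,0,0, 0,2,0,0, 0,2,0,0, 0,2,0,0, 0,1,0,0, 0,0,0,0, 0,0,0,0]'
python3 - <<'E'
from h import *
g=cam("side");cv2.imwrite("pics/s5.png",cv2.resize(g["frame"][120:220,240:360,::-1],None,fx=5,fy=5,interpolation=2))
s=state();print(s["position"],s["ft_force"])
E
```

```text
clock: 15.03
position: [0.5204, 0.269, 0.1488]
orientation: [0.687, 0.727, 0.0, 0.0]
ft_force: [0.0, 0.2, 0.2]
finger_gap: 0.0279
grasp_force: 0.1
clock: 15.7
position: [0.5335, 0.2698, 0.1489]
orientation: [0.687, 0.727, 0.0, -0.0]
ft_force: [0.2, -0.2, -0.6]
finger_gap: 0.0278
grasp_force: 0.0
[0.53343552 0.2698614  0.14890476] [-0.67999059 -1.24822873  1.13468723]
```

```bash

python3 -m jog '[0,2,0,0, 0,2,0,0, 0,2,0,0, 0,2,0,0, 0,1,0,0, 0,0,0,0, 0,0,0,0, 0,0,0,0]'
python3 - <<'E'
from h import *
g=cam("side");a=cv2.resize(g["frame"][120:220,240:360,::-1],(480,400),interpolation=2)
t=cam("top");cv2.imwrite("pics/t6.png",t["frame"][:,:,::-1])
b=cv2.resize(t["frame"][165:270,135:225,::-1],(320,373),interpolation=2)
cv2.imwrite("pics/c6.png",np.hstack([a,cv2.copyMakeBorder(b,0,27,0,0,0)]))
s=state();print(s["position"],s["ft_force"])
E
```

```text
clock: 16.42
position: [0.5424, 0.2702, 0.1488]
orientation: [0.687, 0.727, -0.0, -0.0]
ft_force: [0.6, -0.4, 0.7]
finger_gap: 0.0277
grasp_force: 0.1
[0.54239335 0.27027395 0.1488649 ] [-0.32293393  0.31922378  0.40449529]
```

View pics/c6.png

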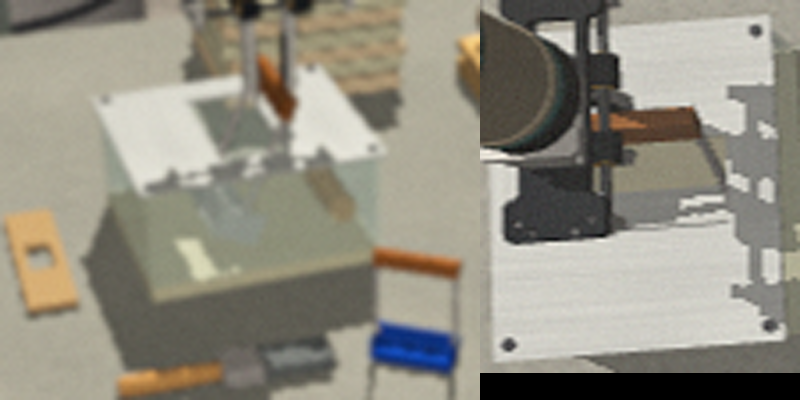

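The side view shows the banded roller on the slab near the +x wall (≈(330,190)), clear of the tilted empty boat. Standing the boat up again.

```bash

python3 -m jog '[0,-2,0,0, 0,-4,0,0, 0,-6,0,0, 0,-6,0,0, 0,-6,0,0, 0,-6,0,0, 0,-6,0,0, 0,-6,0,0]'
python3 -m jog '[0,-5,0,0, 0,-5,0,0, 0,-4,0,0, 0,-3,0,0, 0,-2,0,0, 0,-1,0,0, 0,0,0,0, 0,0,0,0]'
python3 -m jog '[0,0,0,0, 0,0,0,0, 0,0,0,0, 0,0,0,0, 0,0,0,0, 0,0,0,0]' 255 30
python3 - <<'E'
from h import *
for n,sl in(("top",(slice(165,270),slice(135,225))),("side",(slice(120,220),slice(240,360)))):
    g=cam(n);cv2.imwrite(f"pics/{n}7.png",cv2.resize(g["frame"][:,:,::-1][sl],(400,400),interpolation=2))
cv2.imwrite("pics/c7.png",np.hstack([cv2.imread("pics/top7.png"),cv2.imread("pics/side7.png")]))
s=state();print(s["position"],s["ft_force"],s["moment"])
E
```

```text
clock: 17.18
position: [0.4997, 0.2679, 0.1489]
orientation: [0.687, 0.727, -0.0, -0.0]
ft_force: [-0.4, -0.4, -0.9]
finger_gap: 0.0279
grasp_force: 0.1
clock: 17.85
position: [0.4809, 0.2668, 0.1489]
orientation: [0.687, 0.727, 0.0, 0.0]
ft_force: [0.3, -0.7, 0.1]
finger_gap: 0.0279
grasp_force: 0.0
clock: 18.35
position: [0.4807, 0.2667, 0.1488]
orientation: [0.687, 0.727, -0.0, 0.0]
ft_force: [-0.0, 0.3, -0.7]
finger_gap: 0.0161
grasp_force: 30.0
[0.48068178 0.26673835 0.14882796] [ 0.37936051 -0.27917657 -1.19030425] [-0.07658746 -0.03077681 -0.00169221]
```

```bash

python3 -m jog '[0,0,-4,0, 0,0,-8,0, 0,0,-8,0, 0,2,-4,0, 0,5,0,0, 0,7,0,0, 0,6,0,0, 0,3,0,0]'
python3 -m jog '[0,1,-8,0, 0,0,-8,0, 0,0,-4,0, 0,0,0,0, 0,0,0,0]'
python3 - <<'E'
from h import *
g=cam("wrist");a=cv2.resize(g["frame"][0:300,180:460,::-1],(400,429),interpolation=2)
b=cv2.copyMakeBorder(cv2.resize(cam("side")["frame"][120:220,240:360,::-1],(400,333),interpolation=2),0,96,0,0,0)
cv2.imwrite("pics/c8.png",np.hstack([a,b]))
s=state();M=R.from_quat(s["orientation"]).as_matrix();print(s["position"],s["ft_force"]); print((np.array([.5045,.2685,.3])-s["position"])@M*1000, yaw(np.zeros(3),M[:,1]))
E
```

```text
clock: 19.12
position: [0.5049, 0.2679, 0.1727]
orientation: [0.687, 0.727, 0.0, 0.0]
ft_force: [0.9, -0.2, -1.0]
finger_gap: 0.0159
grasp_force: 30.0
clock: 19.53
position: [0.5045, 0.2683, 0.1934]
orientation: [0.687, 0.727, 0.0, -0.0]
ft_force: [0.2, 1.2, -1.8]
finger_gap: 0.0158
grasp_force: 30.0
[0.50417715 0.26821215 0.19283591] [-0.92981709  0.47908236 -1.9601369 ]
[   0.28024861    0.2926056  -107.1641982 ] 3.2362928776116915
```

View pics/c8.png

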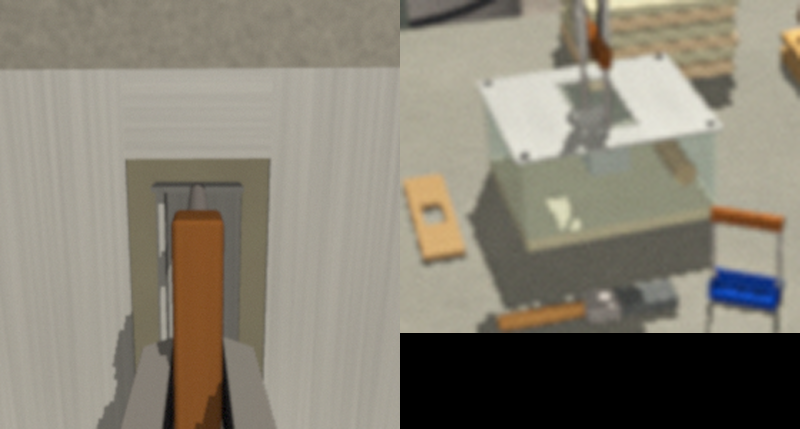

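The wrist view shows the empty boat centred in the slot (boat 155–242 in slot 126–268), and the side view shows the roller on the slab. Lifting it out and carrying it back.

```bash

python3 -m jog '[0,0,-5,0, 0,0,-10,0, 0,0,-12,0, 0,0,-12,0, 0,0,-12,0, 0,0,-12,0, 0,0,-12,0, 0,0,-12,0]'
python3 -m jog '[0,0,-12,0, 0,0,-10,0, 0,0,-6,0, 0,0,0,0, -5,0,0,0, -10,0,0,0, -15,0,0,0, -20,0,0,0]'
python3 -m jog '[-25,0,0,0, -25,0,0,0, -25,0,0,0, -25,0,0,0, -25,0,0,0, -25,0,0,0, -25,0,0,0, -25,0,0,0]'
python3 -m jog '[-25,0,0,0, -25,0,0,0, -25,0,0,0, -25,0,0,0, -25,0,0,0, -25,0,0,0, -25,0,0,0, -25,0,0,0]'
python3 -m jog '[-25,0,0,0, -25,0,0,0, -20,0,0,0, -15,0,0,0, -10,0,0,0, -5,0,0,0, 0,0,0,0, 0,0,0,0]'
```

```text
clock: 20.3
position: [0.5047, 0.268, 0.2813]
orientation: [0.687, 0.727, 0.0, 0.0]
ft_force: [-0.2, 0.7, -1.4]
finger_gap: 0.0155
grasp_force: 30.0
clock: 20.97
position: [0.5069, 0.2173, 0.307]
orientation: [0.686, 0.727, -0.001, -0.0]
ft_force: [0.4, -0.7, -1.3]
finger_gap: 0.0158
grasp_force: 30.0
clock: 21.63
position: [0.5175, 0.0154, 0.3075]
orientation: [0.688, 0.726, -0.001, -0.0]
ft_force: [0.5, 0.0, -0.9]
finger_gap: 0.0157
grasp_force: 30.0
clock: 22.3
position: [0.5282, -0.1839, 0.3075]
orientation: [0.688, 0.726, -0.001, -0.0]
ft_force: [0.1, 0.4, -1.4]
finger_gap: 0.0157
grasp_force: 30.0
clock: 22.97
position: [0.5352, -0.2805, 0.3076]
orientation: [0.687, 0.727, 0.0, -0.001]
ft_force: [1.1, 1.0, -1.2]
finger_gap: 0.0157
grasp_force: 30.0
```

```bash

python3 -m jog '[0,0,10,0, 0,0,20,0, 0,0,25,0, 0,0,25,0, 0,0,25,0, 0,0,20,0, 0,0,15,0, 0,0,8,0]'
python3 -m jog '[0,0,4,0, 0,0,4,0, 0,0,2,0, 0,0,0,0, 0,0,0,0]'
python3 -m jog '[0,0,1,0, 0,0,1,0, 0,0,0,0, 0,0,0,0]'
```

```text
clock: 23.63
position: [0.5345, -0.2787, 0.1571]
orientation: [0.686, 0.727, -0.0, -0.002]
ft_force: [0.2, 0.8, -1.3]
finger_gap: 0.0159
grasp_force: 30.0
clock: 24.05
position: [0.5359, -0.2812, 0.1505]
orientation: [0.687, 0.727, 0.0, 0.001]
ft_force: [-0.3, -0.4, -0.9]
finger_gap: 0.0155
grasp_force: 30.0
clock: 24.38
position: [0.5355, -0.281, 0.148]
orientation: [0.687, 0.727, 0.0, 0.0]
ft_force: [0.3, -0.2, -1.0]
finger_gap: 0.016
grasp_force: 30.0
```

```bash

python3 -m jog '[0,0,0.5,0, 0,0,0.5,0, 0,0,0,0]'
```

```text
clock: 24.63
position: [0.5354, -0.2809, 0.1467]
orientation: [0.687, 0.727, -0.0, -0.0]
ft_force: [-0.1, 0.4, -2.0]
finger_gap: 0.0157
grasp_force: 30.0
```

```bash

python3 -m jog '[0,0,0.5,0, 0,0,0.5,0, 0,0,0.3,0, 0,0,0,0]'
```

```text
clock: 24.97
position: [0.5355, -0.281, 0.1458]
orientation: [0.687, 0.727, 0.0, 0.0]
ft_force: [-0.4, 0.9, 1.1]
finger_gap: 0.0158
grasp_force: 30.0
```

Contact. Opening partly, then fully, and rising straight up.

```bash

python3 -m jog '[0,0,0,0, 0,0,0,0, 0,0,0,0, 0,0,0,0, 0,0,0,0, 0,0,0,0, 0,0,0,0, 0,0,0,0]' 110
python3 -m jog '[0,0,-3,0, 0,0,-8,0, 0,0,-15,0, 0,0,-25,0, 0,0,-30,0, 0,0,-30,0, 0,0,-20,0, 0,0,-10,0]'
python3 -m jog '[0,0,0,0, 0,0,0,0, 0,0,0,0, 0,0,0,0]'
python3 - <<'E'
from h import *
np.set_printoptions(precision=3,suppress=True)
s=state();print(s["position"],s["finger_gap"])
g=cam("wrist");f=g["frame"];hsv=cv2.cvtColor(f,cv2.COLOR_RGB2HSV)
# bar: orange-brown, bright; predicted corners for an upright boat at the release pose
a=np.radians(3.2);c=np.array([.5355,-.281]);ux=np.array([np.cos(a),np.sin(a)]);uy=np.array([-np.sin(a),np.cos(a)])
P=np.array([np.r_[c+i*.008*ux+j*.059*uy,.174] for i,j in((1,1),(1,-1),(-1,-1),(-1,1))])
print("pred",proj(g,P).round(0).tolist())
m=cv2.inRange(hsv,(8,150,120),(16,255,255))
n,l,st,ce=cv2.connectedComponentsWithStats(m)
for k in range(1,n):
    if st[k,4]>500:
        y,x=np.where(l==k);print(st[k],cv2.minAreaRect(np.c_[x,y].astype(np.float32)))
t=cam("side");cv2.imwrite("pics/s9.png",t["frame"][:,:,::-1])
E
```

```text
clock: 25.63
position: [0.5355, -0.281, 0.1455]
orientation: [0.687, 0.727, -0.0, -0.0]
ft_force: [-0.3, -0.8, 0.9]
finger_gap: 0.0533
grasp_force: 0.0
clock: 26.3
position: [0.5366, -0.2821, 0.2905]
orientation: [0.687, 0.727, 0.001, 0.003]
ft_force: [0.2, -1.4, 0.2]
finger_gap: 0.0532
grasp_force: 0.0
clock: 26.63
position: [0.5347, -0.2804, 0.2849]
orientation: [0.687, 0.727, -0.0, -0.001]
ft_force: [0.1, -0.1, 0.1]
finger_gap: 0.0538
grasp_force: 0.0
[ 0.535 -0.28   0.285] 0.053775537055724035
pred [[330.0, 127.0], [329.0, 263.0], [311.0, 263.0], [310.0, 127.0]]
[ 223   26   19  222 2702] ((232.0, 136.49998474121094), (17.999996185302734, 220.99996948242188), 0.0)
[347  35  20 135 537] ((355.32879638671875, 102.129638671875), (9.709997177124023, 134.33779907226562), 5.572197437286377)
[362  37  22 143 896] ((371.31683349609375, 107.83169555664062), (9.552356719970703, 143.28538513183594), 5.710592269897461)
[ 274   95   26  103 1142] ((285.7210693359375, 146.3084716796875), (17.251073837280273, 102.268310546875), 7.907162666320801)
[368  95  19 141 509] ((377.0027160644531, 164.96343994140625), (8.2717866897583, 140.72303771972656), 4.205357074737549)
[ 310  126   25  136 2414] ((321.9999694824219, 193.49998474121094), (23.999996185302734, 134.99996948242188), 0.0)
[499 226  24  77 809] ((510.507080078125, 264.444580078125), (14.64338493347168, 77.1572265625), 7.224316120147705)
```

The bar is found at x 310–334, y 126–262. An upright boat at the release pose predicts 310–330, 127–263, so it stands upright and the hand is clear.

```bash
python3 -c "
from cell import order
print(order.sign_off())"
```

```text
the job is handed in; nothing more can be done
None
```

The roller was tipped out gently onto the plaster slab and the empty boat stands upright on the ware board again; the job is handed in at about 27 s, but sign-off returned no verdict.

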